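# Close the shutter, then switch the light path

## Task

Switch the light path of the microscope's cream light-path unit. First close the shutter: swing the handle with the round post clockwise (seen from above) until it is fully home against its stop, which you have to feel for; that frees the interlock, so then swing the handle with the square post anticlockwise all the way to its own stop. Be gentle: do not force either handle against its stop or against the interlock, and leave everything else on the bench where it is.

Things in the scene. Friction and masses are not known exactly. Their poses are not given: they have to be found in the camera images.
- unit: Cream light-path unit bolted to the bench: box 150 (x) x 270 (y) x 60 mm high; a lamp tube (68 mm across, 70 mm high, knob on it to 90 mm) projects 117 mm from its +x side. Origin: centre of the underside; +x away from the robot at yaw 0, +y left. On its lid two crank handles, pivots 130 mm apart: the shutter (round post) on the +y side, the selector (square post) on the -y side.
- shutter (a joint): Shutter angle, rad. 0: crank arm points to the unit's -x; grows CLOCKWISE from above, towards +y. Starts at 0 to 0.35. Home is a sprung stop met somewhere in 0.75 to 1.75 (differs each time, cannot be seen). Friction: 2 to 3 N at the post; at the stop it climbs 2.5 N per mm. Let go, it may spring back 1 to 4 mm and is still home. Press to 6-8 N in all; over about 12 N at the post is too much.
- selector (a joint): Selector angle, rad. 0: crank arm points to the unit's -x; grows ANTICLOCKWISE from above, towards -y. Starts at 0. Blocked (gives 1 to 2 mm at the post) until the shutter is home within about 3 mm at its post; then free to its sprung end stop, met at 1.50. Friction and spring as the shutter's. Never over about 12 N at the post, against interlock or stop.
- shutter_post (a point): Point on the axis of the shutter's ROUND aluminium post (14 mm diameter), 99.5 mm above the bench, 50 mm from the pivot, on a 50 mm crank arm with a black hub. The post stands 70 to 120 mm above the bench (arm's top face at 76 mm).
- shutter_axis (a point): Point on the shutter's vertical pivot axis, 99.5 mm above the bench (65 mm to the unit's +y from its centre; fixed).
- selector_post (a point): Point on the axis of the selector's SQUARE-edged aluminium post (18 mm along the arm, 14 mm across it), 99.5 mm above the bench, 50 mm from the pivot, on a 50 mm crank arm with a black hub. The post stands 70 to 120 mm above the bench (arm's top face at 76 mm).
- selector_axis (a point): Point on the selector's vertical pivot axis, 99.5 mm above the bench (65 mm to the unit's -y from its centre; fixed).
- shutter_stop: Hidden inside the unit: the sprung block that stops the shutter. For the force rules only; its position does not tell where the handle stops.
- selector_stop: Hidden inside the unit: the sprung block that ends the selector's travel. For the force rules only.
- selector_cam: Hidden inside the unit: toothed disc that turns with the selector and meets the lock pin. For the force rules only.
- lock_pin: Hidden inside the unit: the interlock's sliding pin; moves about 6 mm to the unit's +y as the freed selector turns. For the force rules only.
- lens_cap: Bystander, to be left alone: black lens cap, a flat disc 30 mm across and 8 mm thick, lying on the unit's lid behind the handles.
- objective_a: Bystander, to be left alone: microscope objective, a stepped steel barrel 30 mm across and 46 mm tall, standing on the bench.
- objective_b: Bystander, to be left alone: a second such objective beside the first.
- slide_box: Bystander, to be left alone: grey slide box, 85 x 95 x 30 mm.
- thumb_screw: Bystander, to be left alone: thumb screw standing on its black head, 22 mm across, 28 mm tall.
- oil_jar: Bystander, to be left alone: amber jar with black cap, 44 mm across, 55 mm tall.
- dish: Bystander, to be left alone: shallow glass dish, 84 mm across, 16 mm tall.
- driver: Bystander, to be left alone: small screwdriver, about 150 mm long, lying on the bench.

How it is judged:
By the outcome, as a careful person would: the job done as asked, in the order asked, and still so for the second after the job is handed in, with the robot touching nothing.
It also fails if it takes over 72 s, if anything falls off the work surface, if the arm or the gripper's body presses on something with over 40 N, if the wrist force passes 120 N, or if a joint passes its speed limit or range.

## Robot

A 7-joint arm with a two-finger parallel gripper is mounted at the origin on the work surface. World frame = base frame: x ahead of the robot, y to its left, z up, the work surface at z = 0. Lengths are in m, angles in rad, forces in N, time in s.
With the tool pointing down it reaches from about 0.4 to 0.85 m from the base axis. Payload 10.4 kg.
Tool frame: the origin (TCP) lies at the very end of the fingers, on their centre line; the grasp point (between the pads) lies 19 mm behind it (manip.tcp_to_grasp is the distance from the TCP to the grasp point, in m); x points along the fingers, y is the direction in which the jaws open and shut, and the axes are right-handed (so a half turn about x gives the same grasp; the last joint's range is limited). The gripper opens to 85 mm and grips with 20 to 120 N. Pads are 22 mm wide; open, the fingers measure 114 mm over their backs; the gripper's body (76 mm by 85 mm) begins 54 mm behind the grasp point. The pads swing forward as they close: fully open they stand 13 mm farther back than shut.
Start: joints at [1.247, 0.332, -0.065, 1.46, 0.022, 1.35, -0.088], TCP at [0.185, -0.597, 0.204] pointing down, gripper open.
Joint ranges: [-2.6, 2.6], [-0.5, 2.12], [-1.47, 1.34], [0.16, 2.42], [-1.27, 4.41], [0.06, 2.06], [-2.6, 2.6]. Speed limits (rad/s): [2.22, 2.22, 2.79, 2.79, 3.14, 3.14, 3.14].

## Interface

Orientations are given as a unit quaternion [x, y, z, w].
In Python, from workcell import manip, cams, hand_in gives the robot as it stands.
- The arm moves only by the shell command python3 -m handwheel 'ROWS' [FORCE]. ROWS is text: rows parted by semicolons, each of 7 numbers parted by spaces: the shift along the tool's x, y, z in mm, then the turn, a rotation vector about the tool's x, y, z in rad, then the finger opening in mm, from 0 to 85.4. A call has 1 to 8 rows; each row shifts and turns the commanded pose from where the row before left it, along the tool's axes as they then stand; what a row does not reach is not made up. A row lasts 1/10 s, in which the tool goes at most 50 mm and 8.59 degrees, less where a joint would pass 70% of its speed; a pose out of reach is approached as far as the arm can. A call with a gripper value outside its range is refused whole. The fingers move at their own pace and stop on an object; FORCE is the grip in N (left out, the last holds). Time passes only in rows, so rows that do not move let the fingers close. It gives the time, the measured TCP pose, the force and the opening at its end, in the units of the state.
- manip.get_obs(): the state, without advancing time (a new reading comes with each control period).
- cams.camera(name): name is "scene" or "top" or "wrist"; returns a dict with "color" (420x560x3 uint8, blue, green, red), "depth" (420x560 float32, m along the optical axis (not along the pixel's ray), 0 where there is no reading), "camera_matrix" (3x3 intrinsics, pixels), "origin" and "attitude" of the camera in the world; the wrist camera has in their place "T_tool_cam" (4x4, takes a point from camera to tool coordinates, whose origin is the TCP and whose axes are the tool frame's). Camera axes: x right, y down, z forward; pixel columns grow to the right and rows downward; lengths in m; the calibration is good to about 2 mm. A picture is of the moment at which its call begins: read the wrist's pose just before it.
- hand_in(): hands the job in, once; it reports no verdict.
Trained networks look in the newest picture that a camera, given by its name, has taken for a name from the list of things; names that differ only in an ending like _2 or _b are one class to them, and where a whole thing is asked for, a point or a joint stands for the part that bears it (a point fixed in the world has none). Each returns a list of dicts, best first, with "conf" (0 to 1); they miss things now and then, are a little off and sometimes report something else, mostly with a low value. They report only what shows in the picture. A call takes as long as a camera call.
- cams.recognise(camera, thing): "box" ([left, top, width, height] in pixels, round what is visible of it).
- cams.outline_of(camera, thing): "region" (420x560 bool, what is visible of it) and "box" ([left, top, width, height] in pixels, round what is visible of it).
The state is a dict: "clock": time; "joint_pos": joint angles; "joint_velocities": joint speeds; "tau": joint torques, N m; "position": TCP position; "ee_rot": TCP orientation; "ft_force": force on the tool from outside, world axes, zero at the start; "torque": the same for the moment, N m; "grip_width": opening from 0.0 (shut) to 1.0 (fully open).
Only numpy, scipy, OpenCV 4.12 (cv2) and the standard library are available. Lean on these libraries where they do the work, as an engineer would, in place of code of your own. Each camera call takes 0.05 s, during which the arm holds its last target.

## Working session

There is one attempt and no reset: what is moved stays moved. The work goes in short steps, Python scripts to look and compute and a shell command to move; the robot and the scene stay as the last step left them, time stands still between calls to the robot, and variables do not carry over. Pictures are saved under pics/ and viewed, and the job is handed in when it is done.

```bash
ls; mkdir -p pics
python3 - <<'E'
from workcell import manip,cams
import cv2,numpy as np
o=manip.get_obs(); print({k:np.round(v,3) if not isinstance(v,dict) else v for k,v in o.items()}, manip.tcp_to_grasp)
for n in ("scene","top"):
    c=cams.camera(n); cv2.imwrite(f"pics/{n}0.png",c["color"]); np.savez(f"{n}0.npz",**{k:np.array(v) for k,v in c.items()})
    print(n,c["camera_matrix"],c["origin"],c["attitude"])
    for t in ("unit","shutter_post","selector_post","shutter","selector","lens_cap"):
        print(t,[(r["box"],round(r["conf"],2)) for r in cams.recognise(n,t)][:3])
E
```

```text
pics
{'clock': np.float64(0.0), 'joint_pos': array([ 1.247,  0.333, -0.065,  1.461,  0.022,  1.35 , -0.088]), 'joint_velocities': array([-0.001,  0.   ,  0.   , -0.   , -0.   , -0.001,  0.001]), 'tau': array([-0.0000e+00, -6.2545e+01,  4.9000e-02, -3.9160e+01,  1.6000e-02,
        1.0000e-02,  0.0000e+00]), 'position': array([ 0.185, -0.597,  0.203]), 'ee_rot': array([-0.699, -0.106,  0.699, -0.105]), 'ft_force': array([ 0.539, -0.998,  0.007]), 'torque': array([ 0.042, -0.097, -0.024]), 'grip_width': np.float64(0.997)} 0.0187
scene [[492.27153732   0.         279.08440016]
 [  0.         492.27153732 199.50455969]
 [  0.           0.           1.        ]] [1.40463509 0.49200132 0.75529394] [ 0.44875785  0.77199636 -0.39243172 -0.22053425]
unit [([233.0, 165.3, 121.4, 113.6], 0.76)]
shutter_post [([316.4, 178.1, 21.4, 30.6], 0.8)]
selector_post [([262.8, 166.1, 18.4, 37.1], 0.82)]
shutter [([315.0, 178.3, 19.2, 30.4], 0.8)]
selector [([260.2, 166.4, 17.9, 37.2], 0.57), ([234.8, 165.2, 121.8, 114.3], 0.49)]
lens_cap [([319.1, 178.7, 16.6, 29.0], 0.54)]
top [[512.47679962   0.         282.59797252]
 [  0.         512.47679962 210.73669446]
 [  0.           0.           1.        ]] [0.53533497 0.01676863 1.02618562] [ 0.70864873 -0.7045306   0.02301078 -0.03039932]
unit [([190.8, 118.9, 150.7, 158.6], 0.67), ([224.0, 220.2, 14.5, 39.8], 0.47)]
shutter_post [([223.7, 222.7, 16.1, 38.6], 0.94)]
selector_post [([293.2, 204.6, 18.1, 39.5], 0.56)]
shutter [([221.9, 222.2, 18.8, 38.3], 0.69), ([336.3, 246.5, 24.3, 74.1], 0.19), ([252.2, 289.1, 11.8, 8.7], 0.15)]
selector [([290.6, 204.2, 23.2, 39.6], 0.95)]
lens_cap [([260.0, 184.7, 13.5, 16.6], 0.78)]
```

View pics/top0.png

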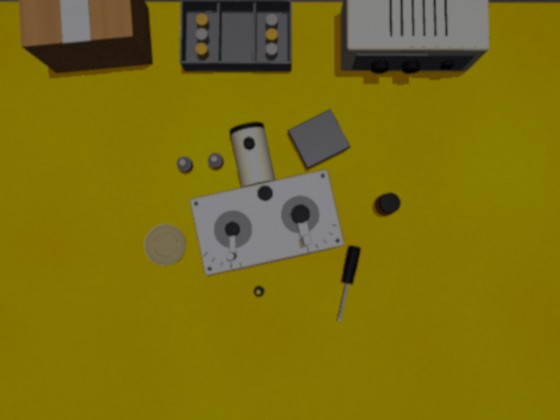

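View pics/scene0.png

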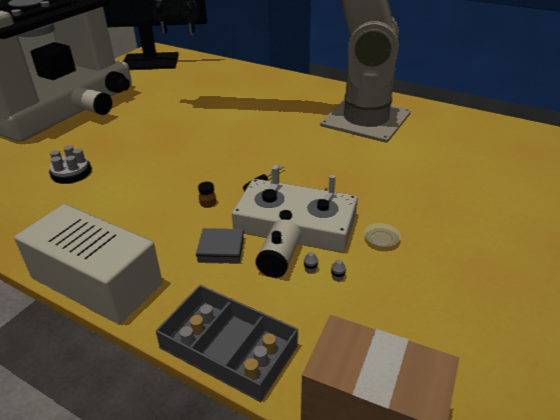

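The top view shows the shutter on the left (hub about (232,229), post tip about (231,257)) and the selector on the right (hub about (300,213), post about (306,240)). The lens cap is at (265,193) and the thumb screw at (259,291).

```bash
cat > h.py <<'E'
import numpy as np,cv2
from scipy.spatial.transform import Rotation as R
def cloud(c,T=None):
    K=c["camera_matrix"];d=c["depth"];v,u=np.indices(d.shape)
    P=np.stack([(u-K[0,2])/K[0,0]*d,(v-K[1,2])/K[1,1]*d,d],-1)
    if T is None: Rm=R.from_quat(c["attitude"]).as_matrix();t=c["origin"]
    else: Rm=T[:3,:3];t=T[:3,3]
    return P@Rm.T+t
def toolT(o):
    T=np.eye(4);T[:3,:3]=R.from_quat(o["ee_rot"]).as_matrix();T[:3,3]=o["position"];return T
E
python3 - <<'E'
from h import *
for n in("top","scene"):
    c=dict(np.load(n+"0.npz"));P=cloud(c)
    ok=c["depth"]>0
    if n=="top":
        print("bench z",np.median(P[300:400,100:200,2]))
    roi=(P[...,0]>0.3)&(P[...,0]<0.72)&(abs(P[...,1])<0.3)&ok
    m=roi&(P[...,2]>0.050)&(P[...,2]<0.068)
    if n=="top":
        m=m.astype(np.uint8); k,l,s,ce=cv2.connectedComponentsWithStats(m); i=1+np.argmax(s[1:,4]); m=l==i
        q=P[m][:,:2]
        print("rect",cv2.minAreaRect((q*1000).astype(np.float32)))
        # y-edge fit excluding tube: print percentiles
    m2=roi&(P[...,2]>0.1)&(P[...,2]<0.135)
    k,l,s,ce=cv2.connectedComponentsWithStats(m2.astype(np.uint8))
    for i in range(1,k):
        if s[i,4]>5: print(n,"post",s[i,4],ce[i],P[l==i].mean(0).round(4),P[l==i].min(0).round(3),P[l==i].max(0).round(3))
    m3=roi&(P[...,2]>0.072)&(P[...,2]<0.1)
    k,l,s,ce=cv2.connectedComponentsWithStats(m3.astype(np.uint8))
    for i in range(1,k):
        if s[i,4]>20: print(n,"mid",s[i],P[l==i].mean(0).round(4))
c=dict(np.load("top0.npz"));P=cloud(c)
for u,v in((232,229),(300,213),(231,257),(306,240),(265,193),(259,291)): print(u,v,P[v,u].round(4))
big=cv2.resize(c["color"][110:310,140:360],None,fx=3.4,fy=3,interpolation=cv2.INTER_CUBIC);cv2.imwrite("pics/topz.png",cv2.convertScaleAbs(big,alpha=1.6))
E
```

```text
bench z 0.0007093515077983836
rect ((620.643310546875, 65.4134750366211), (217.62310791015625, 270.4625549316406), 12.86987018585205)
top post 82 [306.57317073 239.13414634] [ 0.5539 -0.0162  0.1185] [ 0.545 -0.024  0.101] [ 0.563 -0.008  0.123]
top post 57 [230.1754386  255.56140351] [0.5241 0.1187 0.1179] [0.518 0.113 0.102] [0.53  0.126 0.123]
top mid [291 204  19  37 416] [ 0.5937 -0.0071  0.0769]
top mid [225 221  15  38 296] [0.5617 0.1205 0.0771]
scene post 75 [275.45333333 169.97333333] [ 0.5575 -0.0158  0.1125] [ 0.544 -0.026  0.1  ] [ 0.566 -0.009  0.122]
scene post 55 [332.4        179.43636364] [0.5273 0.1196 0.1119] [0.519 0.113 0.1  ] [0.533 0.125 0.122]
scene mid [262 172  18  28 236] [ 0.5856 -0.0093  0.0797]
scene mid [317 184  18  24 183] [0.5559 0.1204 0.0792]
232 229 [0.5726 0.1203 0.0788]
300 213 [ 0.6031 -0.0054  0.0771]
231 257 [0.5216 0.1168 0.1207]
306 240 [ 0.5523 -0.0152  0.1199]
265 193 [0.641  0.0603 0.0689]
259 291 [0.4551 0.0721 0.0277]
```

View pics/topz.png

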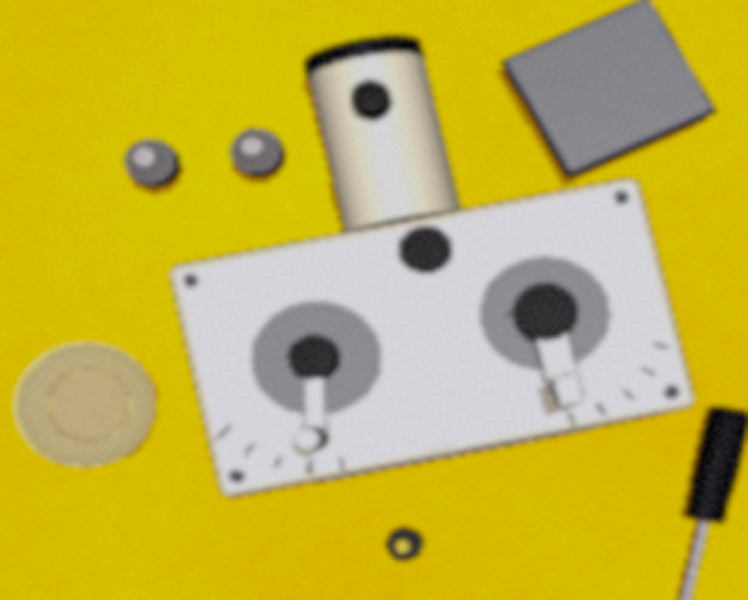

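Run:
```python
from h import *
from workcell import manip
o=manip.get_obs();T=toolT(o);print(T.round(3))
# lid edges fit: unit pose by fitting rectangle to lid mask
c=dict(np.load("top0.npz"));P=cloud(c)
m=(P[...,2]>0.045)&(P[...,2]<0.09)&(P[...,0]>0.4)&(P[...,0]<0.75)&(P[...,1]>-0.15)&(P[...,1]<0.28)
q=P[m][:,:2]
from scipy.optimize import minimize
for yaw0 in (0.2246,):
    best=None
    for yaw in np.arange(0.19,0.26,0.005):
        ex=np.array([np.cos(yaw),np.sin(yaw)]);ey=np.array([-ex[1],ex[0]])
        y=q@ey; lo,hi=np.percentile(y,[.3,99.7])
        x=q@ex; x0=np.percentile(x,.3)
        print(round(yaw,3),(hi-lo).round(4),((lo+hi)/2*ey+(x0+.075)*ex).round(4))
for n in("top","scene"):
    c=dict(np.load(n+"0.npz"));P=cloud(c)
    m=(P[...,2]>0.115)&(P[...,2]<0.13)&(P[...,0]>0.5)&(P[...,0]<0.6)
    for s in(1,-1):
        k=m&(s*(P[...,1]-.05)>0)&(abs(P[...,1]-.05)<.1); a=P[k]; print(n,s,len(a),((a.min(0)+a.max(0))/2).round(4),np.median(a,0).round(4))
```

```text
[[ 0.     0.296 -0.955  0.185]
 [-0.    -0.955 -0.296 -0.597]
 [-1.     0.    -0.     0.204]
 [ 0.     0.     0.     1.   ]]
0.19 0.2693 [0.5867 0.0585]
0.195 0.2688 [0.5871 0.0584]
0.2 0.2686 [0.5874 0.0585]
0.205 0.2683 [0.5876 0.0584]
0.21 0.2682 [0.5879 0.0584]
0.215 0.2681 [0.5882 0.0584]
0.22 0.268 [0.5884 0.0584]
0.225 0.2678 [0.5884 0.0584]
0.23 0.2677 [0.5883 0.0583]
0.235 0.2675 [0.5881 0.0582]
0.24 0.2676 [0.5879 0.0582]
0.245 0.2675 [0.5876 0.058 ]
0.25 0.2675 [0.5872 0.0579]
0.255 0.2677 [0.5868 0.0578]
0.26 0.2679 [0.5865 0.0577]
top 1 49 [0.5242 0.1196 0.1191] [0.5234 0.119  0.1192]
top -1 77 [ 0.5542 -0.0162  0.1193] [ 0.5541 -0.0169  0.1192]
scene 1 21 [0.5253 0.1194 0.1185] [0.5259 0.119  0.1182]
scene -1 33 [ 0.5553 -0.0183  0.1185] [ 0.5557 -0.0176  0.1184]
```

```bash
python3 -m handwheel '0 0 -40 0 0 0 50;0 0 -40 0 0 0 50;0 0 -40 0 0 0 50;0 0 -40 0 0 0 50;0 0 -40 0 0 0 50' 20; python3 -m handwheel '0 -36.5 -21 0 0 0 50;0 -36.5 -21 0 0 0 50;0 -36.5 -21 0 0 0 50;0 -36.5 -21 0 0 0 50;0 -36.5 -21 0 0 0 50;0 -36.5 -21 0 0 0 50;0 -36.5 -21 0 0 0 50;0 -36.5 -21 0 0 0 50'
python3 -m handwheel '0 -36.5 -21 0 0 0 50;0 -36.5 -21 0 0 0 50;0 -36.5 -21 0 0 0 50;0 -36.5 -21 0 0 0 50;0 -36.5 -21 0 0 0 50;0 -36.5 -21 0 0 0 50;0 -36.5 -21 0 0 0 50;0 -36.5 -21 0 0 0 50'
python3 -m handwheel '0 0 0 -0.145 0 0 50;0 0 0 -0.145 0 0 50;0 0 0 -0.145 0 0 50;0 0 0 -0.145 0 0 50;0 0 0 -0.145 0 0 50;0 0 0 -0.145 0 0 50;0 0 0 -0.145 0 0 50;0 0 0 -0.145 0 0 50'
python3 -m handwheel '0 0 0 -0.145 0 0 50;0 0 0 -0.145 0 0 50;0 0 0 -0.145 0 0 50;0 0 0 -0.145 0 0 50;0 0 0 -0.145 0 0 50;0 0 0 -0.145 0 0 50;0 0 0 -0.145 0 0 50;0 0 0 -0.145 0 0 50'
python3 -m handwheel '0 0 0 -0.145 0 0 50;0 0 0 -0.145 0 0 50;0 0 0 -0.145 0 0 50;0 0 0 -0.145 0 0 50;0 0 0 0 0 0 50;0 0 0 0 0 0 50'
```

```text
clock: 1.2
position: [0.3777, -0.5371, 0.204]
ee_rot: [0.699, 0.106, -0.699, 0.106]
ft_force: [-0.5, 0.1, 0.4]
grip_width: 0.584
clock: 2.0
position: [0.4503, -0.2074, 0.2041]
ee_rot: [0.699, 0.106, -0.699, 0.106]
ft_force: [0.5, 0.1, 0.4]
grip_width: 0.585
clock: 2.8
position: [0.5244, 0.1211, 0.2041]
ee_rot: [0.699, 0.106, -0.699, 0.106]
ft_force: [0.4, -0.6, 0.0]
grip_width: 0.587
clock: 3.6
position: [0.5242, 0.1196, 0.2039]
ee_rot: [0.525, 0.473, -0.525, 0.473]
ft_force: [0.6, -0.3, 0.8]
grip_width: 0.588
clock: 4.4
position: [0.5241, 0.1196, 0.2039]
ee_rot: [0.18, 0.684, -0.18, 0.684]
ft_force: [0.7, -0.0, -0.6]
grip_width: 0.586
clock: 5.0
position: [0.5241, 0.1195, 0.2038]
ee_rot: [-0.019, 0.707, 0.019, 0.707]
ft_force: [-0.5, -0.5, -1.2]
grip_width: 0.585
```

Run:
```python
from h import *
from workcell import manip,cams
o=manip.get_obs();T=toolT(o);c=cams.camera("wrist");cv2.imwrite("pics/w1.png",c["color"])
print(o["joint_pos"].round(2))
P=cloud(c,T@c["T_tool_cam"])
m=(c["depth"]>0)&(P[...,2]>0.112)&(P[...,2]<0.13)&(np.hypot(P[...,0]-.5245,P[...,1]-.1194)<.03)
a=P[m];print(len(a),a.min(0).round(4),a.max(0).round(4),np.median(a,0).round(4))
m=(c["depth"]>0)&(P[...,2]>0.085)&(P[...,2]<0.108)&(np.hypot(P[...,0]-.5245,P[...,1]-.1194)<.03)
a=P[m];print(len(a),a.min(0).round(4),a.max(0).round(4))
```

```text
[ 0.58  0.29 -1.04  1.65  0.25  1.35  1.13]
271 [0.5161 0.1113 0.1121] [0.5295 0.1246 0.1215] [0.522  0.118  0.1194]
108 [0.516  0.111  0.0852] [0.5234 0.1249 0.1077]
```

View pics/w1.png

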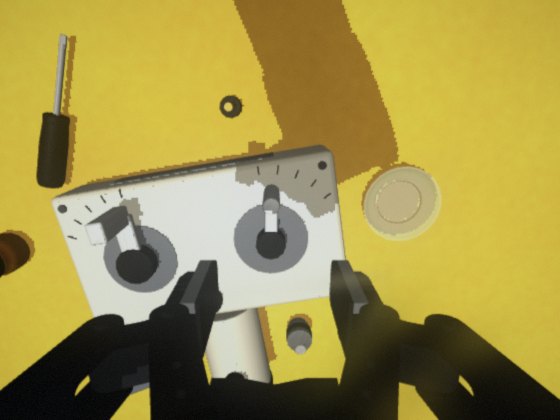

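The wrist view shows the round post at (271,197), centred between the fingers, which are at columns 205 and 345. Nothing lies under the fingers except the lid. Next I descend and narrow the cage.

```bash
python3 -m handwheel '20 0 1 0 0 0 50;20 0 1 0 0 0 50;20 0 0 0 0 0 50;20 0 0 0 0 0 50;20 0 0 0 0 0 50;14 0 0 0 0 0 50;0 0 0 0 0 0 50'
python3 -m handwheel '0 0 0 0 0 0 24;0 0 0 0 0 0 24;0 0 0 0 0 0 24;0 0 0 0 0 0 24;0 0 0 0 0 0 24;0 0 0 0 0 0 24' 20
```

```text
clock: 5.75
position: [0.5251, 0.1194, 0.0882]
ee_rot: [-0.021, 0.708, 0.02, 0.706]
ft_force: [0.9, 0.3, -0.0]
grip_width: 0.584
clock: 6.35
position: [0.5262, 0.1197, 0.0899]
ee_rot: [-0.021, 0.707, 0.021, 0.707]
ft_force: [0.1, 0.4, -0.5]
grip_width: 0.277
```

```bash
python3 -m handwheel '0 2 0 0 0 0 24;0 1.5 0 0 0 0 24;0 1.5 0 0 0 0 24;0 0 0 0 0 0 24'
python3 -m handwheel '0 2 0.25 0.04 0 0 24;0 2 0.25 0.04 0 0 24;0 0 0 0 0 0 24'
python3 -m handwheel '0 3 0.39 0.06 0 0 24;0 3 0.39 0.06 0 0 24;0 3 0.39 0.06 0 0 24;0 0 0 0 0 0 24'
```

```text
clock: 6.75
position: [0.5257, 0.1246, 0.0897]
ee_rot: [-0.021, 0.707, 0.021, 0.707]
ft_force: [-1.8, -2.1, 0.8]
grip_width: 0.28
clock: 7.05
position: [0.5262, 0.1288, 0.0898]
ee_rot: [0.007, 0.707, -0.008, 0.707]
ft_force: [0.1, -1.8, 0.2]
grip_width: 0.283
clock: 7.45
position: [0.5283, 0.1377, 0.0898]
ee_rot: [0.071, 0.703, -0.071, 0.704]
ft_force: [0.7, -2.4, 0.5]
grip_width: 0.281
```

```bash
cat > st.py <<'E'
import sys
from h import *
from workcell import manip
o=manip.get_obs();T=toolT(o);p=T[:3,3]
sel=len(sys.argv)>1
A=np.array([.6025,-.0051]) if sel else np.array([.5735,.1217])
y=T[:2,1];yaw=np.arctan2(y[1],y[0])
half=o["grip_width"]*.0854/2
pc=p[:2]-y*(half-.007)   # post tangential line
rel=pc-A; u=.225
ru=np.array([rel@[np.cos(u),np.sin(u)],rel@[-np.sin(u),np.cos(u)]])
ang=np.arctan2(-ru[1] if sel else ru[1],-ru[0])
yawt=(-np.pi/2+u+ang) if sel else np.pi/2+u-ang
f=T[:3,:3].T@o["ft_force"]
print("t%.2f ang %.3f r %.1f yawerr %.3f  Ftool(x,y,z) %s j %s"%(o["clock"],ang,1e3*np.hypot(*rel),yaw-yawt,f.round(2),o["joint_pos"].round(2)))
E
python3 st.py; python3 -m handwheel '0 3 0.39 0.06 0 0 24;0 3 0.39 0.06 0 0 24;0 0 0 0 0 0 24'; python3 st.py
python3 -m handwheel '0 2 0.26 0.04 0 0 24;0 2 0.26 0.04 0 0 24;0 0 0 0 0 0 24'; python3 st.py
```

```text
t7.45 ang 0.461 r 47.5 yawerr 0.036  Ftool(x,y,z) [-0.54 -2.2   1.2 ] j [ 0.44  0.4  -0.93  1.77  0.35  1.14  0.77]
clock: 7.75
position: [0.5303, 0.1433, 0.0898]
ee_rot: [0.112, 0.698, -0.112, 0.698]
ft_force: [0.5, -2.0, 0.3]
grip_width: 0.285
t7.75 ang 0.581 r 47.8 yawerr 0.036  Ftool(x,y,z) [-0.29 -1.72  1.06] j [ 0.41  0.4  -0.9   1.76  0.35  1.14  0.65]
clock: 8.05
position: [0.532, 0.1468, 0.0898]
ee_rot: [0.14, 0.693, -0.14, 0.693]
ft_force: [1.0, -2.2, 0.5]
grip_width: 0.279
t8.05 ang 0.667 r 48.0 yawerr 0.044  Ftool(x,y,z) [-0.49 -1.61  1.73] j [ 0.39  0.4  -0.89  1.76  0.34  1.14  0.57]
```

```bash
cat >> st.py <<'E'
sys.exit(1 if abs(f[1])>4 else 0)
E
python3 -m handwheel '0 1 0.13 0.02 0 0 24;0 1 0.13 0.02 0 0 24;0 0 0 0 0 0 24' >/dev/null; python3 st.py && python3 -m handwheel '0 1 0.13 0.02 0 0 24;0 1 0.13 0.02 0 0 24;0 0 0 0 0 0 24' >/dev/null && python3 st.py && python3 -m handwheel '0 1 0.13 0.02 0 0 24;0 1 0.13 0.02 0 0 24;0 0 0 0 0 0 24' >/dev/null && python3 st.py && python3 -m handwheel '0 1 0.13 0.02 0 0 24;0 1 0.13 0.02 0 0 24;0 0 0 0 0 0 24' >/dev/null && python3 st.py && python3 -m handwheel '0 1 0.13 0.02 0 0 24;0 1 0.13 0.02 0 0 24;0 0 0 0 0 0 24' >/dev/null && python3 st.py
```

```text
t8.35 ang 0.711 r 48.1 yawerr 0.045  Ftool(x,y,z) [-0.39 -2.46  1.61] j [ 0.38  0.41 -0.88  1.75  0.34  1.14  0.52]
t8.65 ang 0.752 r 48.3 yawerr 0.046  Ftool(x,y,z) [ 0.59 -1.6   2.85] j [ 0.37  0.41 -0.87  1.75  0.34  1.14  0.48]
t8.95 ang 0.799 r 48.3 yawerr 0.052  Ftool(x,y,z) [-0.3  -2.17  1.75] j [ 0.36  0.41 -0.86  1.75  0.34  1.14  0.44]
t9.25 ang 0.832 r 48.3 yawerr 0.046  Ftool(x,y,z) [ 0.14 -2.17  1.99] j [ 0.35  0.41 -0.86  1.74  0.34  1.14  0.4 ]
t9.55 ang 0.872 r 48.4 yawerr 0.046  Ftool(x,y,z) [ 0.02 -1.87  1.6 ] j [ 0.34  0.41 -0.85  1.74  0.33  1.15  0.36]
```

```bash
python3 -m handwheel '0 1 0.13 0.02 0 0 24;0 1 0.13 0.02 0 0 24;0 0 0 0 0 0 24' >/dev/null; python3 st.py && python3 -m handwheel '0 1 0.13 0.02 0 0 24;0 1 0.13 0.02 0 0 24;0 0 0 0 0 0 24' >/dev/null && python3 st.py && python3 -m handwheel '0 1 0.13 0.02 0 0 24;0 1 0.13 0.02 0 0 24;0 0 0 0 0 0 24' >/dev/null && python3 st.py && python3 -m handwheel '0 1 0.13 0.02 0 0 24;0 1 0.13 0.02 0 0 24;0 0 0 0 0 0 24' >/dev/null && python3 st.py && python3 -m handwheel '0 1 0.13 0.02 0 0 24;0 1 0.13 0.02 0 0 24;0 0 0 0 0 0 24' >/dev/null && python3 st.py && python3 -m handwheel '0 1 0.13 0.02 0 0 24;0 1 0.13 0.02 0 0 24;0 0 0 0 0 0 24' >/dev/null && python3 st.py && python3 -m handwheel '0 1 0.13 0.02 0 0 24;0 1 0.13 0.02 0 0 24;0 0 0 0 0 0 24' >/dev/null && python3 st.py && python3 -m handwheel '0 1 0.13 0.02 0 0 24;0 1 0.13 0.02 0 0 24;0 0 0 0 0 0 24' >/dev/null && python3 st.py
```

```text
t9.85 ang 0.918 r 48.4 yawerr 0.051  Ftool(x,y,z) [ 0.29 -1.65  1.37] j [ 0.33  0.41 -0.84  1.73  0.33  1.15  0.32]
t10.15 ang 0.959 r 48.5 yawerr 0.052  Ftool(x,y,z) [ 0.79 -1.47  1.23] j [ 0.32  0.41 -0.83  1.73  0.33  1.15  0.28]
t10.45 ang 1.003 r 48.6 yawerr 0.056  Ftool(x,y,z) [-0.25 -1.63  1.65] j [ 0.31  0.41 -0.82  1.72  0.33  1.15  0.24]
t10.75 ang 1.041 r 48.6 yawerr 0.054  Ftool(x,y,z) [ 0.17 -1.4   0.99] j [ 0.3   0.42 -0.81  1.72  0.33  1.15  0.2 ]
t11.05 ang 1.085 r 48.7 yawerr 0.058  Ftool(x,y,z) [-0.07 -1.89  0.97] j [ 0.29  0.42 -0.81  1.72  0.33  1.15  0.16]
t11.35 ang 1.123 r 48.8 yawerr 0.056  Ftool(x,y,z) [-0.24 -2.62  1.53] j [ 0.28  0.42 -0.8   1.71  0.33  1.15  0.12]
t11.65 ang 1.170 r 48.9 yawerr 0.063  Ftool(x,y,z) [ 0.08 -1.29  1.65] j [ 0.27  0.42 -0.79  1.71  0.32  1.15  0.08]
t11.95 ang 1.202 r 48.8 yawerr 0.055  Ftool(x,y,z) [-0.86 -3.89  1.59] j [ 0.26  0.42 -0.78  1.7   0.32  1.15  0.04]
```

```bash
python3 -m handwheel '0 0 0 0 0 0 24' >/dev/null; python3 st.py;  python3 -m handwheel '0 1 0.13 0.02 0 0 24;0 0 0 0 0 0 24' >/dev/null; python3 st.py
```

```text
t12.05 ang 1.201 r 48.8 yawerr 0.056  Ftool(x,y,z) [-0.78 -4.37  2.1 ] j [ 0.26  0.42 -0.78  1.7   0.32  1.15  0.04]
t12.25 ang 1.214 r 48.8 yawerr 0.047  Ftool(x,y,z) [-1.12 -5.49  1.71] j [ 0.26  0.42 -0.78  1.7   0.32  1.15  0.02]
```

```bash
python3 -m handwheel '0 0.7 0.05 0.01 0 0 24;0 0 0 0 0 0 24' >/dev/null; python3 st.py;python3 -m handwheel '0 0 0 0 0 0 24' >/dev/null; python3 st.py
```

```text
t12.45 ang 1.226 r 48.8 yawerr 0.050  Ftool(x,y,z) [-1.66 -5.63  2.87] j [ 0.26  0.43 -0.77  1.7   0.32  1.15  0.01]
t12.55 ang 1.225 r 48.7 yawerr 0.049  Ftool(x,y,z) [-0.72 -5.93  2.57] j [ 0.26  0.43 -0.77  1.7   0.32  1.15  0.01]
```

```bash
python3 -m handwheel '0 0.5 0.05 0.01 0 0 24;0 0 0 0 0 0 24' >/dev/null; python3 st.py;python3 -m handwheel '0 0 0 0 0 0 24' >/dev/null; python3 st.py
```

```text
t12.75 ang 1.237 r 48.7 yawerr 0.050  Ftool(x,y,z) [-2.22 -7.41  2.47] j [ 0.26  0.43 -0.77  1.7   0.32  1.15  0.  ]
t12.85 ang 1.234 r 48.7 yawerr 0.048  Ftool(x,y,z) [-2.36 -6.46  2.15] j [ 0.26  0.43 -0.77  1.7   0.32  1.15  0.  ]
```

The resistance climbed steadily to about 7 N, so the shutter is home. I'll back off, open and lift.

```bash
python3 -m handwheel '0 -2 0 0 0 0 24;0 -2 0 0 0 0 24;0 -1 0 0 0 0 24;0 0 0 0 0 0 24'; python3 st.py
python3 -m handwheel '0 0 0 0 0 0 45;0 0 0 0 0 0 45;0 0 0 0 0 0 45;-15 0 0 0 0 0 45;-20 0 0 0 0 0 45;-25 0 0 0 0 0 45;-25 0 0 0 0 0 45;-25 0 0 0 0 0 45'; python3 st.py
python3 - <<'E'
from h import *
from workcell import manip,cams
c=cams.camera("top");cv2.imwrite("pics/t2.png",c["color"])
o=manip.get_obs();T=toolT(o);c=cams.camera("wrist");cv2.imwrite("pics/w2.png",c["color"])
P=cloud(c,T@c["T_tool_cam"])
m=(c["depth"]>0)&(P[...,2]>0.115)&(P[...,2]<0.125)&(np.hypot(P[...,0]-.56,P[...,1]-.165)<.05)
a=P[m];print(len(a),a.min(0).round(4),a.max(0).round(4))
E
```

```text
clock: 13.25
position: [0.5481, 0.1641, 0.09]
ee_rot: [0.327, 0.627, -0.326, 0.627]
ft_force: [-0.8, -0.3, 0.2]
grip_width: 0.278
t13.25 ang 1.158 r 49.3 yawerr -0.028  Ftool(x,y,z) [-0.2  -0.88 -0.19] j [ 0.26  0.42 -0.78  1.71  0.31  1.15  0.01]
clock: 14.05
position: [0.548, 0.1638, 0.2021]
ee_rot: [0.327, 0.627, -0.326, 0.627]
ft_force: [0.4, -0.1, -0.4]
grip_width: 0.527
t14.05 ang 0.941 r 50.6 yawerr -0.244  Ftool(x,y,z) [0.37 0.3  0.36] j [ 0.3   0.31 -0.81  1.58  0.23  1.35  0.07]
252 [0.5381 0.155  0.115 ] [0.5516 0.1681 0.1213]
```

View pics/w2.png

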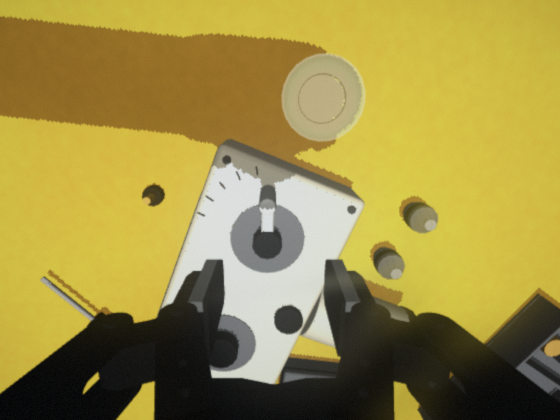

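```bash
python3 -m handwheel '0 0 0 0.145 0 0 45;0 0 0 0.145 0 0 45;0 0 0 0.145 0 0 45;0 0 0 0.145 0 0 45;0 0 0 0.145 0 0 45;0 0 0 0.145 0 0 45;0 0 0 0.145 0 0 45;0 0 0 0.145 0 0 45'
python3 -m handwheel '0 0 0 0.145 0 0 45;0 0 0 0.145 0 0 45;0 0 0 0.145 0 0 45;0 0 0 0.145 0 0 45;0 0 0 0.145 0 0 45;0 0 0 0.072 0 0 45;0 0 0 0 0 0 45' >/dev/null
python3 -m handwheel '0 29.4 6 0 0 0 45;0 29.4 6 0 0 0 45;0 29.4 6 0 0 0 45;0 29.4 6 0 0 0 45;0 29.4 6 0 0 0 45;0 29.4 6 0 0 0 45;0 0 0 0 0 0 45;0 0 0 0 0 0 45';python3 st.py s
python3 - <<'E'
from h import *
from workcell import manip,cams
o=manip.get_obs();T=toolT(o);c=cams.camera("wrist");cv2.imwrite("pics/w3.png",c["color"])
P=cloud(c,T@c["T_tool_cam"])
m=(c["depth"]>0)&(P[...,2]>0.115)&(P[...,2]<0.125)&(np.hypot(P[...,0]-.5538,P[...,1]+.0162)<.03)
a=P[m];print(len(a),a.min(0).round(4),a.max(0).round(4), a.mean(0)); print(T[:2].round(4))
E
```

```text
clock: 14.95
position: [0.5479, 0.1637, 0.2001]
ee_rot: [0.618, 0.344, -0.618, 0.344]
ft_force: [-0.2, -0.4, -0.1]
grip_width: 0.529
clock: 16.45
position: [0.552, -0.0168, 0.1999]
ee_rot: [0.703, 0.079, -0.703, 0.079]
ft_force: [0.2, -0.3, 0.1]
grip_width: 0.521
t16.45 ang -0.283 r 54.0 yawerr 0.283  Ftool(x,y,z) [-0.06  0.3  -0.12] j [ 0.33  0.2  -0.44  1.64  0.09  1.31 -1.47]
423 [ 0.543  -0.0256  0.115 ] [ 0.5624 -0.0095  0.1211] [ 0.55327101 -0.01746098  0.11940305]
[[-0.000e+00  2.225e-01 -9.749e-01  5.520e-01]
 [ 2.000e-04 -9.749e-01 -2.225e-01 -1.680e-02]]
```

View pics/w3.png

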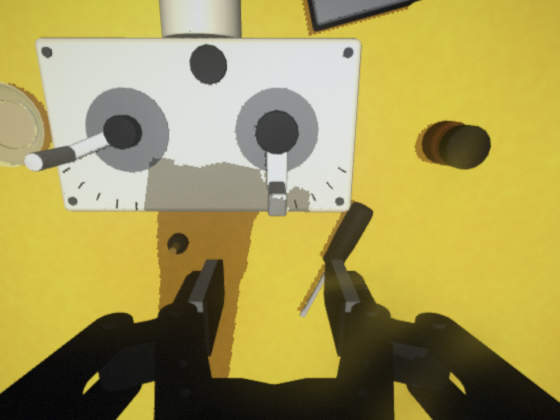

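The wrist view shows the selector post at (277,205), centred between the fingers with its sides parallel to the pads. The shutter post now points left, at (35,160). Next I descend on the selector.

```bash
python3 -m handwheel '20 0 0 0 0 0 45;20 0 0 0 0 0 45;20 0 0 0 0 0 45;20 0 0 0 0 0 45;20 0 0 0 0 0 45;10 0 0 0 0 0 45;0 0 0 0 0 0 45'
python3 -m handwheel '0 0 0 0 0 0 24;0 0 0 0 0 0 24;0 0 0 0 0 0 24;0 0 0 0 0 0 24;0 0 0 0 0 0 24;0 0 0 0 0 0 24'; python3 st.py s
python3 -m handwheel '0 1.5 0 0 0 0 24;0 1.5 0 0 0 0 24;0 1 0 0 0 0 24;0 0 0 0 0 0 24'>/dev/null;python3 st.py s
```

```text
clock: 17.2
position: [0.5512, -0.0154, 0.0887]
ee_rot: [-0.702, -0.08, 0.703, -0.079]
ft_force: [-0.0, 0.2, 0.1]
grip_width: 0.528
clock: 17.8
position: [0.5521, -0.0165, 0.0899]
ee_rot: [0.703, 0.079, -0.703, 0.079]
ft_force: [0.1, 0.5, 0.0]
grip_width: 0.279
t17.80 ang -0.098 r 51.9 yawerr 0.096  Ftool(x,y,z) [-0.02 -0.47 -0.24] j [ 0.32  0.3  -0.43  1.77  0.14  1.1  -1.51]
t18.20 ang -0.017 r 51.7 yawerr 0.016  Ftool(x,y,z) [ 0.55 -0.76  0.25] j [ 0.32  0.3  -0.43  1.77  0.14  1.1  -1.5 ]
```

```bash
python3 -m handwheel '0 1 0 0 0 0 24;0 0 0 0 0 0 24' >/dev/null; python3 st.py s && python3 -m handwheel '0 1 -0.12 -0.02 0 0 24;0 0 0 0 0 0 24' >/dev/null && python3 st.py s && python3 -m handwheel '0 1 -0.12 -0.02 0 0 24;0 0 0 0 0 0 24' >/dev/null && python3 st.py s && python3 -m handwheel '0 1 -0.12 -0.02 0 0 24;0 0 0 0 0 0 24' >/dev/null && python3 st.py s && python3 -m handwheel '0 1 -0.12 -0.02 0 0 24;0 0 0 0 0 0 24' >/dev/null && python3 st.py s
```

```text
t18.40 ang -0.004 r 51.7 yawerr 0.003  Ftool(x,y,z) [ 0.14 -0.05  0.03] j [ 0.32  0.3  -0.42  1.77  0.14  1.1  -1.5 ]
t18.60 ang 0.019 r 51.7 yawerr 0.001  Ftool(x,y,z) [-0.63  0.58 -0.28] j [ 0.32  0.3  -0.43  1.77  0.14  1.1  -1.47]
t18.80 ang 0.042 r 51.7 yawerr -0.002  Ftool(x,y,z) [ 0.3  -1.02  0.14] j [ 0.33  0.3  -0.43  1.77  0.14  1.1  -1.45]
t19.00 ang 0.049 r 51.6 yawerr 0.011  Ftool(x,y,z) [-0.32 -1.91 -0.31] j [ 0.33  0.31 -0.43  1.77  0.14  1.1  -1.43]
t19.20 ang 0.065 r 51.6 yawerr 0.015  Ftool(x,y,z) [-0.61 -2.95  1.05] j [ 0.33  0.31 -0.43  1.77  0.14  1.1  -1.41]
```

```bash
python3 -m handwheel '0 1 -0.12 -0.02 0 0 24;0 0 0 0 0 0 24' >/dev/null; python3 st.py s && python3 -m handwheel '0 1 -0.12 -0.02 0 0 24;0 0 0 0 0 0 24' >/dev/null && python3 st.py s && python3 -m handwheel '0 1 -0.12 -0.02 0 0 24;0 0 0 0 0 0 24' >/dev/null && python3 st.py s && python3 -m handwheel '0 1 -0.12 -0.02 0 0 24;0 0 0 0 0 0 24' >/dev/null && python3 st.py s && python3 -m handwheel '0 1 -0.12 -0.02 0 0 24;0 0 0 0 0 0 24' >/dev/null && python3 st.py s
```

```text
t19.40 ang 0.079 r 51.6 yawerr 0.022  Ftool(x,y,z) [-0.41 -4.95  0.99] j [ 0.34  0.31 -0.44  1.77  0.14  1.1  -1.39]
```

```bash
python3 -m handwheel '0 0 0 0 0 0 24' >/dev/null; python3 st.py s; python3 -m handwheel '0 0.5 -0.06 -0.01 0 0 24;0 0 0 0 0 0 24' >/dev/null; python3 st.py s;python3 -m handwheel '0 0 0 0 0 0 24' >/dev/null; python3 st.py s
```

```text
t19.50 ang 0.083 r 51.6 yawerr 0.016  Ftool(x,y,z) [-0.39 -5.06  0.49] j [ 0.34  0.31 -0.44  1.77  0.14  1.1  -1.39]
t19.70 ang 0.091 r 51.6 yawerr 0.018  Ftool(x,y,z) [-0.56 -5.38  0.36] j [ 0.34  0.31 -0.44  1.76  0.14  1.1  -1.38]
t19.80 ang 0.088 r 51.6 yawerr 0.021  Ftool(x,y,z) [-0.2  -5.2   0.26] j [ 0.34  0.31 -0.44  1.76  0.14  1.1  -1.38]
```

```bash
python3 -m handwheel '0 0.6 -0.06 -0.01 0 0 24;0 0 0 0 0 0 24' >/dev/null; python3 st.py s;python3 -m handwheel '0 0 0 0 0 0 24' >/dev/null; python3 st.py s
python3 -m handwheel '0 0.6 -0.06 -0.01 0 0 24;0 0 0 0 0 0 24' >/dev/null; python3 st.py s;python3 -m handwheel '0 0 0 0 0 0 24' >/dev/null; python3 st.py s
```

```text
t20.00 ang 0.105 r 51.6 yawerr 0.015  Ftool(x,y,z) [-1.24 -5.    0.12] j [ 0.34  0.31 -0.44  1.76  0.14  1.1  -1.37]
t20.10 ang 0.106 r 51.6 yawerr 0.013  Ftool(x,y,z) [-0.55 -4.44 -0.33] j [ 0.34  0.31 -0.44  1.76  0.15  1.1  -1.37]
t20.30 ang 0.129 r 51.7 yawerr 0.000  Ftool(x,y,z) [-0.98 -4.5   0.56] j [ 0.34  0.31 -0.44  1.76  0.15  1.1  -1.36]
t20.40 ang 0.126 r 51.7 yawerr 0.002  Ftool(x,y,z) [-0.63 -4.96  0.29] j [ 0.34  0.31 -0.44  1.76  0.15  1.1  -1.36]
```

The force has levelled off at about 4.7 N while the handle advances more than 4 mm, further than the blocked interlock's 1 to 2 mm of give. It is free and the cam is carrying the pin, so I continue.

```bash
sed -i 's/abs(f\[1\])>4 /abs(f[1])>6.3 /' st.py
python3 -m handwheel '0 1 -0.12 -0.02 0 0 24;0 0 0 0 0 0 24' >/dev/null; python3 st.py s && python3 -m handwheel '0 1 -0.12 -0.02 0 0 24;0 0 0 0 0 0 24' >/dev/null && python3 st.py s && python3 -m handwheel '0 1 -0.12 -0.02 0 0 24;0 0 0 0 0 0 24' >/dev/null && python3 st.py s && python3 -m handwheel '0 1 -0.12 -0.02 0 0 24;0 0 0 0 0 0 24' >/dev/null && python3 st.py s && python3 -m handwheel '0 1 -0.12 -0.02 0 0 24;0 0 0 0 0 0 24' >/dev/null && python3 st.py s&& python3 -m handwheel '0 1 -0.12 -0.02 0 0 24;0 0 0 0 0 0 24' >/dev/null && python3 st.py s&& python3 -m handwheel '0 1 -0.12 -0.02 0 0 24;0 0 0 0 0 0 24' >/dev/null && python3 st.py s
```

```text
t20.60 ang 0.153 r 51.8 yawerr -0.003  Ftool(x,y,z) [-0.94 -2.85  2.  ] j [ 0.35  0.31 -0.44  1.76  0.15  1.1  -1.34]
t20.80 ang 0.180 r 51.8 yawerr -0.011  Ftool(x,y,z) [-1.35 -1.62  2.77] j [ 0.35  0.31 -0.44  1.76  0.15  1.1  -1.32]
t21.00 ang 0.191 r 51.7 yawerr -0.002  Ftool(x,y,z) [-0.2  -1.79  1.85] j [ 0.35  0.31 -0.45  1.76  0.15  1.1  -1.3 ]
t21.20 ang 0.210 r 51.6 yawerr -0.001  Ftool(x,y,z) [-0.31 -2.31  2.03] j [ 0.36  0.32 -0.45  1.76  0.15  1.1  -1.28]
t21.40 ang 0.230 r 51.6 yawerr -0.000  Ftool(x,y,z) [ 0.   -2.89  2.13] j [ 0.36  0.32 -0.45  1.76  0.15  1.1  -1.26]
t21.60 ang 0.247 r 51.6 yawerr 0.002  Ftool(x,y,z) [ 0.39 -1.99  3.4 ] j [ 0.36  0.32 -0.45  1.75  0.15  1.1  -1.24]
t21.80 ang 0.264 r 51.5 yawerr 0.006  Ftool(x,y,z) [ 0.41 -1.41  2.64] j [ 0.37  0.32 -0.45  1.75  0.16  1.1  -1.22]
```

```bash
python3 -m handwheel '0 2 -0.2 -0.04 0 0 24;0 2 -0.2 -0.04 0 0 24;0 2 -0.2 -0.04 0 0 24;0 0 0 0 0 0 24' >/dev/null; python3 st.py s && python3 -m handwheel '0 2 -0.2 -0.04 0 0 24;0 2 -0.2 -0.04 0 0 24;0 2 -0.2 -0.04 0 0 24;0 0 0 0 0 0 24' >/dev/null && python3 st.py s && python3 -m handwheel '0 2 -0.2 -0.04 0 0 24;0 2 -0.2 -0.04 0 0 24;0 2 -0.2 -0.04 0 0 24;0 0 0 0 0 0 24' >/dev/null && python3 st.py s && python3 -m handwheel '0 2 -0.2 -0.04 0 0 24;0 2 -0.2 -0.04 0 0 24;0 2 -0.2 -0.04 0 0 24;0 0 0 0 0 0 24' >/dev/null && python3 st.py s && python3 -m handwheel '0 2 -0.2 -0.04 0 0 24;0 2 -0.2 -0.04 0 0 24;0 2 -0.2 -0.04 0 0 24;0 0 0 0 0 0 24' >/dev/null && python3 st.py s
```

```text
t22.20 ang 0.388 r 51.7 yawerr 0.001  Ftool(x,y,z) [-0.48 -1.86  0.75] j [ 0.38  0.33 -0.47  1.74  0.17  1.11 -1.09]
t22.60 ang 0.504 r 51.8 yawerr 0.004  Ftool(x,y,z) [-0.91 -0.85  0.33] j [ 0.4   0.34 -0.48  1.73  0.18  1.11 -0.97]
t23.00 ang 0.619 r 51.8 yawerr 0.008  Ftool(x,y,z) [ 0.38 -0.76  1.42] j [ 0.42  0.36 -0.5   1.72  0.19  1.12 -0.85]
t23.40 ang 0.734 r 51.8 yawerr 0.013  Ftool(x,y,z) [ 0.68 -1.65  1.13] j [ 0.43  0.37 -0.51  1.7   0.2   1.12 -0.74]
t23.80 ang 0.850 r 51.8 yawerr 0.017  Ftool(x,y,z) [ 0.92 -0.83  1.57] j [ 0.45  0.38 -0.53  1.68  0.21  1.13 -0.62]
```

```bash
python3 -m handwheel '0 2 -0.2 -0.04 0 0 24;0 2 -0.2 -0.04 0 0 24;0 2 -0.2 -0.04 0 0 24;0 0 0 0 0 0 24' >/dev/null; python3 st.py s && python3 -m handwheel '0 2 -0.2 -0.04 0 0 24;0 2 -0.2 -0.04 0 0 24;0 2 -0.2 -0.04 0 0 24;0 0 0 0 0 0 24' >/dev/null && python3 st.py s && python3 -m handwheel '0 2 -0.2 -0.04 0 0 24;0 2 -0.2 -0.04 0 0 24;0 2 -0.2 -0.04 0 0 24;0 0 0 0 0 0 24' >/dev/null && python3 st.py s && python3 -m handwheel '0 2 -0.2 -0.04 0 0 24;0 2 -0.2 -0.04 0 0 24;0 2 -0.2 -0.04 0 0 24;0 0 0 0 0 0 24' >/dev/null && python3 st.py s
python3 - <<'E'
from h import *
from workcell import cams
c=cams.camera("top");cv2.imwrite("pics/t4.png",cv2.resize(c["color"][100:320,120:400],None,fx=2.7,fy=2.7))
E
```

```text
t24.20 ang 0.963 r 51.7 yawerr 0.024  Ftool(x,y,z) [ 0.25 -2.31  1.85] j [ 0.46  0.4  -0.55  1.67  0.22  1.14 -0.51]
t24.60 ang 1.084 r 51.7 yawerr 0.023  Ftool(x,y,z) [ 0.15 -0.73  0.79] j [ 0.47  0.42 -0.56  1.65  0.24  1.14 -0.39]
t25.00 ang 1.199 r 51.6 yawerr 0.027  Ftool(x,y,z) [ 0.03 -1.23  0.67] j [ 0.48  0.43 -0.58  1.63  0.25  1.15 -0.28]
t25.40 ang 1.313 r 51.5 yawerr 0.033  Ftool(x,y,z) [ 0.88 -1.49  1.66] j [ 0.49  0.45 -0.6   1.62  0.27  1.16 -0.17]
```

View pics/t4.png

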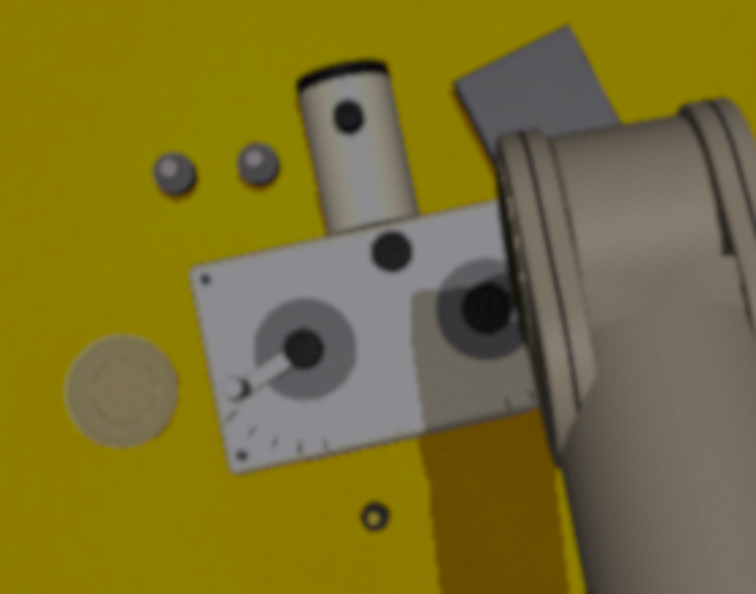

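The top view shows the shutter still home, with its post at (235,388) in the crop. The selector is hidden under the arm. I take small steps to its stop.

```bash
sed -i 's/abs(f\[1\])>6.3 /abs(f[1])>3.7 /' st.py
python3 -m handwheel '0 2 -0.2 -0.04 0 0 24;0 1 -0.1 -0.02 0 0 24;0 0 0 0 0 0 24' >/dev/null; python3 st.py s && python3 -m handwheel '0 1 -0.1 -0.02 0 0 24;0 1 -0.1 -0.02 0 0 24;0 0 0 0 0 0 24' >/dev/null && python3 st.py s && python3 -m handwheel '0 1 -0.1 -0.02 0 0 24;0 0 0 0 0 0 24' >/dev/null && python3 st.py s && python3 -m handwheel '0 1 -0.1 -0.02 0 0 24;0 0 0 0 0 0 24' >/dev/null && python3 st.py s && python3 -m handwheel '0 1 -0.1 -0.02 0 0 24;0 0 0 0 0 0 24' >/dev/null && python3 st.py s && python3 -m handwheel '0 1 -0.1 -0.02 0 0 24;0 0 0 0 0 0 24' >/dev/null && python3 st.py s && python3 -m handwheel '0 1 -0.1 -0.02 0 0 24;0 0 0 0 0 0 24' >/dev/null && python3 st.py s && python3 -m handwheel '0 1 -0.1 -0.02 0 0 24;0 0 0 0 0 0 24' >/dev/null && python3 st.py s
```

```text
t25.75 ang 1.368 r 51.4 yawerr 0.039  Ftool(x,y,z) [ 0.44 -1.68  1.76] j [ 0.49  0.46 -0.61  1.61  0.28  1.16 -0.12]
t26.05 ang 1.415 r 51.3 yawerr 0.034  Ftool(x,y,z) [ 0.57 -2.83  2.82] j [ 0.5   0.46 -0.62  1.6   0.28  1.17 -0.08]
t26.25 ang 1.433 r 51.3 yawerr 0.036  Ftool(x,y,z) [ 0.21 -1.99  2.42] j [ 0.5   0.47 -0.62  1.6   0.29  1.17 -0.06]
t26.45 ang 1.454 r 51.2 yawerr 0.036  Ftool(x,y,z) [-0.31 -2.32  2.01] j [ 0.5   0.47 -0.62  1.6   0.29  1.17 -0.04]
t26.65 ang 1.472 r 51.1 yawerr 0.038  Ftool(x,y,z) [-0.38 -2.5   1.53] j [ 0.5   0.47 -0.62  1.59  0.29  1.17 -0.02]
t26.85 ang 1.488 r 51.1 yawerr 0.041  Ftool(x,y,z) [-0.53 -2.51  1.52] j [ 0.5   0.48 -0.63  1.59  0.3   1.17 -0.01]
t27.05 ang 1.511 r 51.1 yawerr 0.039  Ftool(x,y,z) [-0.61 -2.29  1.3 ] j [ 0.5   0.48 -0.63  1.59  0.3   1.17  0.01]
t27.25 ang 1.526 r 51.1 yawerr 0.044  Ftool(x,y,z) [-0.91 -3.99  1.99] j [ 0.5   0.48 -0.63  1.59  0.3   1.17  0.03]
```

```bash
sed -i 's/abs(f\[1\])>3.7 /abs(f[1])>5.8 /' st.py
python3 -m handwheel '0 0.7 -0.05 -0.01 0 0 24;0 0 0 0 0 0 24' >/dev/null; python3 st.py s && python3 -m handwheel '0 0.7 -0.05 -0.01 0 0 24;0 0 0 0 0 0 24' >/dev/null && python3 st.py s && python3 -m handwheel '0 0.7 -0.05 -0.01 0 0 24;0 0 0 0 0 0 24' >/dev/null && python3 st.py s ; python3 -m handwheel '0 0 0 0 0 0 24' >/dev/null; python3 st.py s
```

```text
t27.45 ang 1.535 r 51.1 yawerr 0.044  Ftool(x,y,z) [-1.06 -5.05  2.42] j [ 0.5   0.48 -0.64  1.58  0.3   1.18  0.04]
t27.65 ang 1.547 r 51.1 yawerr 0.042  Ftool(x,y,z) [-2.35 -5.27  1.5 ] j [ 0.5   0.48 -0.64  1.58  0.3   1.18  0.05]
t27.85 ang 1.558 r 51.2 yawerr 0.041  Ftool(x,y,z) [-3.33 -7.29  2.47] j [ 0.5   0.49 -0.64  1.58  0.31  1.18  0.05]
t27.95 ang 1.553 r 51.2 yawerr 0.045  Ftool(x,y,z) [-2.63 -6.05  1.5 ] j [ 0.5   0.49 -0.64  1.58  0.31  1.18  0.05]
```

```bash
python3 -m handwheel '0 -2 0 0 0 0 24;0 -2 0 0 0 0 24;0 -1 0 0 0 0 24;0 0 0 0 0 0 24'
python3 -m handwheel '0 0 0 0 0 0 45;0 0 0 0 0 0 45;0 0 0 0 0 0 45;-15 0 0 0 0 0 45;-20 0 0 0 0 0 45;-25 0 0 0 0 0 45;-25 0 0 0 0 0 45;-25 0 0 0 0 0 45'
# move back out of the top camera's view (world -y / -x)
python3 -m handwheel '-20 0 30 0 0 0 45;0 0 40 0 0 0 45;0 0 40 0 0 0 45;0 0 40 0 0 0 45;0 0 40 0 0 0 45;0 0 20 0 0 0 45;0 0 0 0 0 0 45'
python3 - <<'E'
from h import *
from workcell import manip,cams
c=cams.camera("top");cv2.imwrite("pics/t5.png",cv2.resize(c["color"][100:320,120:400],None,fx=2.7,fy=2.7))
P=cloud(c);u=.225
for A,s in(((.5735,.1217),1),((.6025,-.0051),-1)):
    m=(c["depth"]>0)&(P[...,2]>0.115)&(P[...,2]<0.125)&(np.hypot(P[...,0]-A[0],P[...,1]-A[1])<.07)
    a=P[m]
    if len(a):
        q=(a.min(0)+a.max(0))[:2]/2-A; x=q@[np.cos(u),np.sin(u)];y=q@[-np.sin(u),np.cos(u)]
        print(len(a),q+A,np.arctan2(s*y,-x))
d=dict(np.load("top0.npz"))["color"]
cv2.imwrite("pics/diff.png",cv2.absdiff(d,c["color"])*3)
E
```

```text
clock: 28.35
position: [0.6139, -0.0544, 0.09]
ee_rot: [0.433, 0.559, -0.433, 0.559]
ft_force: [-0.4, 0.3, 0.3]
grip_width: 0.281
clock: 29.15
position: [0.6138, -0.0546, 0.2022]
ee_rot: [0.433, 0.559, -0.433, 0.559]
ft_force: [1.5, 0.2, 0.2]
grip_width: 0.524
clock: 29.85
position: [0.6659, -0.2624, 0.22]
ee_rot: [0.434, 0.558, -0.435, 0.558]
ft_force: [0.0, -0.3, -1.1]
grip_width: 0.523
48 [0.54685519 0.16258621] 1.218239594433686
77 [ 0.61115148 -0.05412136] 1.5204814962814233
```

View pics/t5.png

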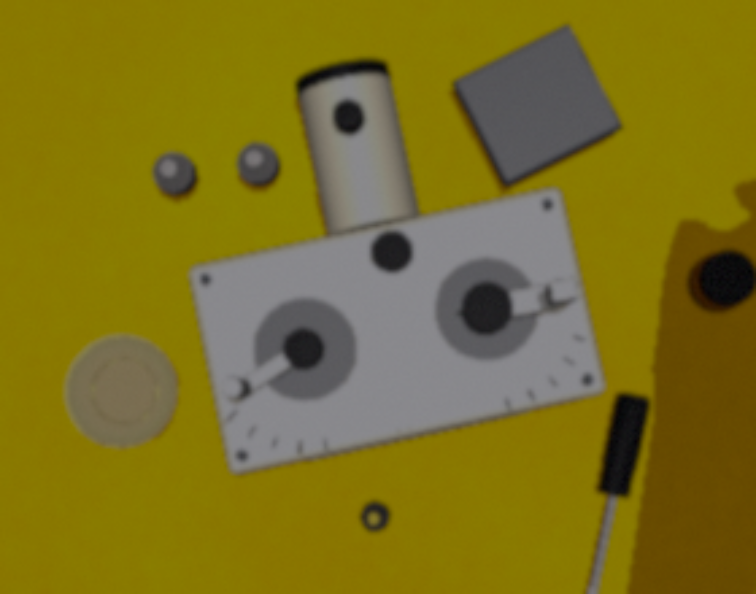

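View pics/diff.png

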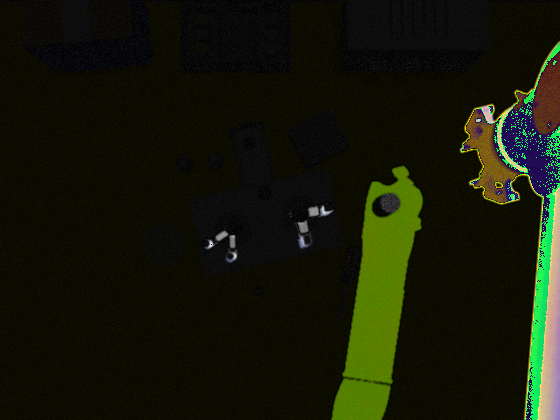

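The top view shows the shutter post at (237,388) and the selector post at (560,293) in the crop. The difference image shows changes only at the two handles and from the arm and its shadow.

```bash
python3 -c "
from workcell import hand_in,manip
print(manip.get_obs()['clock']);print(hand_in())"
```

```text
29.9
the job is handed in; nothing more can be done
None
```

I swung the shutter clockwise until I felt its stop, then swung the selector anticlockwise to its own stop, and handed the job in at 29.9 s.

- **Shutter:** resistance started to climb at about 1.20 rad. I pressed to about 7 N in total and let go. The last top view puts it at about 1.22 rad.
- **Selector:** it was stiff at first, at about 5 N, and then moved past the point where a locked interlock would have held it. From there it ran at about 1 to 3 N. I pressed it to about 7 N at the stop and let go. The last top view puts it at about 1.52 rad, with the stop met at 1.50.
- **Forces:** force readings were noisy by roughly 0.7 N. The highest push read along a handle's swing was about 7.4 N, under the 12 N limit.
- **Bystanders:** the before/after difference of the top pictures shows changes only at the two handles, plus the arm and its shadow. The shadow falls over the oil jar, so its brightness changed there, but the jar itself looks unmoved.
- **Disagreement:** after release, the wrist camera put the shutter at about 1.17 rad and the top camera at about 1.22 rad. That is within the calibration error, and the interlock did release.

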